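Put the meter away in its foam cut-out and shut the tool drawer

TASK

The multimeter was left lying on the foam deck of the open drawer. Slide it over into its yellow-bottomed cut-out so that it sits flat on the bottom, then push the drawer in fully home with the meter seated in it. Leave the pliers and the screwdriver where they are.

Things in the scene. Friction and masses are not known exactly. Their poses are not given: they have to be found in the camera images.
- multimeter: Dark teal hand multimeter lying on its back, 145 long (its x) x 75 wide (its y) mm; the body is 30 mm high and the range knob in the middle of its face rises to 44 mm. Loose, about 0.3 kg. Origin: centre of its underside, z up. It starts on the foam deck of the drawer, right (-y) of the cut-out, a little askew
- cutout (a point): Centre of the cut-out's yellow bottom (z 10 mm); moves with the drawer. Cut-out 154 (x) x 84 (y) mm in a flat black foam deck (z 26 mm), 16 mm deep. x: the way the drawer slides in, away from the robot; y left. Deck reaches 202 mm to the right of it, 66 left, 99 in front, 93 behind; a blue rim round it, 6-8 mm thick, rises 6 mm above the deck (z 32 mm)
- drawer_front (a point): Middle of the top edge (z 32 mm) of the drawer's flat blue front panel, on the face toward the robot; panel 270 wide, z 6 to 32 mm, no handle. Axes as cutout, which lies 107 mm behind (+x) and 63 mm left (+y). Shut, it is flush with the grey drawer unit, 290 wide, 215 deep, 74 high; only a seated meter passes its opening (top at z 64 mm)
- kit_drawer (a joint): How far the drawer is pulled out, m: 0 is fully shut (hard stop), 0.2 fully out. It slides stiffly (about 5 N) and a sprung ball clicks over a ridge in the last centimetre (a few N more)
- pliers_1: Blue-handled pliers lying on the bench, 55 x 181 x 14 mm, loose; not to be disturbed. Origin: centre of the underside
- screwdriver_1: Red-handled screwdriver lying on the bench, 26 x 204 x 25 mm, loose; not to be disturbed. Origin: centre of the underside

How it is judged (in metres and radians):
On the way, in this order (a step that is already met when the one before it is completed fails the run):
1. the meter sits flat on the bottom of the cut-out while the drawer is still out by more than 10 cm (x of multimeter in the frame of cutout between -0.006 and 0.006 m and y of multimeter in the frame of cutout between -0.006 and 0.006 m and z of multimeter in the frame of cutout between -0.004 and 0.004 m and angle between multimeter's own z axis and vertical below 0.06 rad and value of joint kit_drawer above 0.1 m), for 0.2 s.
2. the drawer is fully home with the meter still seated (x of multimeter in the frame of cutout between -0.006 and 0.006 m and y of multimeter in the frame of cutout between -0.006 and 0.006 m and z of multimeter in the frame of cutout between -0.004 and 0.004 m and angle between multimeter's own z axis and vertical below 0.06 rad and value of joint kit_drawer below 0.003 m), for 0.2 s.
At the end, for the whole second after the job is handed in: The meter lies at rest in the cut-out of the drawer (origin within 6 mm of the cut-out's centre along x and y, less than 4 mm above its bottom, tilted less than 0.06 rad) and the drawer is within 3 mm of fully shut (all of step 2 and linear speed of multimeter below 0.02 m/s); the robot touches nothing.
It fails at once if the pliers are moved more than 30 mm (distance of pliers_1 from where it was at the start of the episode above 0.03 m).
It fails at once if the screwdriver is moved more than 30 mm (distance of screwdriver_1 from where it was at the start of the episode above 0.03 m).
It also fails if it takes over 72 s, if anything falls off the work surface, if the arm or the gripper's body presses on something with over 40 N, if the wrist force passes 120 N, or if a joint passes its speed limit or range.

ROBOT

A 6-joint arm with a two-finger parallel gripper is mounted at the origin on a cart in front of the work surface, level with it; the furniture and walls round the work are solid. World frame = base frame: x ahead of the robot, y to its left, z up, the work surface at z = 0. Lengths are in mm, angles in rad, forces in N, time in s.
With the tool pointing down it reaches from about 350 to 975 mm from the base axis. Payload 7.1 kg.
Tool frame: the origin (TCP) lies midway between the tips of the shut fingers; the grasp point (between the pads) lies 19 mm behind it; z points along the fingers, y is the line along which they close (so a half turn about z gives the same grasp; the last joint's range is limited). The gripper opens to 88 mm and grips with 3 to 60 N. Pads are 20 mm wide; open, the fingers measure 115 mm over their backs; the gripper's body (75 mm by 178 mm) begins 61 mm behind the grasp point.
Start: joints at [-1.303, 0.423, 1.63, -0, 1.089, -0.019], TCP at [176.821, -599.449, 222.675] pointing down, gripper open.
Joint ranges: [-3, 3], [-0.9, 2.11], [0.09, 2.58], [-1.31, 4.45], [0.11, 2.69], [-2.54, 2.54]. Speed limits (rad/s): [2.39, 2.39, 3.01, 3.14, 3.14, 3.14].

INTERFACE

Orientations are given as a rotation vector (axis times angle).
In Python, from workcell import ctrl gives the robot as it stands.
- The arm moves only by the shell command python3 -m pendant 'ROWS'. ROWS is a JSON object of lists of equal length, an entry for each row: "grip": the opening, from -1 (shut) to 1 (fully open); "linear": the shift along the tool's x, y, z in mm, a list of three; "angular": the turn, a rotation vector about the tool's x, y, z in rad, a list of three. In form: {"grip": [grip, ...], "linear": [[tx, ty, tz], ...], "angular": [[ax, ay, az], ...]}. A call has 1 to 12 rows; each row shifts and turns the commanded pose from where the row before left it, along the tool's axes as they then stand; what a row does not reach is not made up. A row lasts 1/12 s, in which the tool goes at most 41.7 mm and 7.16 degrees, less where a joint would pass 70% of its speed; a pose out of reach is approached as far as the arm can. A call with a gripper value outside its range is refused whole. The fingers move at their own pace and stop on an object; the grip force is fixed at half the most. Time passes only in rows, so rows that do not move let the fingers close. It gives the time, the measured TCP pose, the force, the opening and the grip force at its end, in the units of the state.
- ctrl.get_obs(): the state, without advancing time (a new reading comes with each control period).
- ctrl.get_image(name): name is "scene" or "top"; returns the picture (400x640x3 uint8, red, green, blue); there is no depth.
- ctrl.camera_params(name): a dict with "vfov" (degrees; the focal length in pixels is half the picture's height over the tangent of half this angle, whatever the lens; pixels are square), "cx", "cy" (the principal point, pixels), "R" (3x3) and "t" (3): a world point X has camera coordinates R X + t. Camera axes: x right, y down, z forward; pixel columns grow to the right and rows downward; lengths in mm; the calibration is good to about 2 mm. A picture is of the moment at which its call begins. camera_params takes no time and is no camera call.
- ctrl.close_job(): hands the job in; it is judged then, once.
The state is a dict: "t": time; "qpos": joint angles; "qvel": joint speeds; "joint_torque": joint torques, N m; "ee_pos": TCP position; "orientation": TCP orientation; "ft_force": force on the tool from outside, world axes, zero at the start; "moment": the same for the moment, N m; "width": finger opening in mm; "grasp_force": force on a finger pad.
Only numpy, scipy, OpenCV 4.12 (cv2) and the standard library are available. Lean on these libraries where they do the work, as an engineer would, in place of code of your own. Each camera call takes 0.05 s, during which the arm holds its last target. There are 200 camera calls.

## Working session

There is one attempt and no reset: what is moved stays moved. The work goes in short steps, Python scripts to look and compute and a shell command to move; the robot and the scene stay as the last step left them, time stands still between calls to the robot, and variables do not carry over. Pictures are saved under pics/ and viewed, at most 10 in all, crops included, and the job is handed in when it is done.

```bash
mkdir -p pics
cat > h.py <<'E'
import numpy as np,cv2
from workcell import ctrl
def K(n):
    p=ctrl.camera_params(n); f=200/np.tan(np.radians(p['vfov'])/2)
    return f,p['cx'],p['cy'],np.array(p['R']),np.array(p['t'])
def ray(n,u,v,z):
    f,cx,cy,R,t=K(n); C=-R.T@t; d=R.T@np.array([(u-cx)/f,(v-cy)/f,1]); return C+d*(z-C[2])/d[2]
def proj(n,X):
    f,cx,cy,R,t=K(n); c=R@np.array(X)+t; return f*c[0]/c[2]+cx,f*c[1]/c[2]+cy
def save(n,name):
    im=ctrl.get_image(n); cv2.imwrite('pics/'+name,cv2.cvtColor(np.asarray(im),cv2.COLOR_RGB2BGR))
E
python3 - <<'E'
from h import *
for n in('top','scene'):
    save(n,n+'0.png'); p=ctrl.camera_params(n); print(n,{k:np.round(v,3).tolist() for k,v in p.items() if not isinstance(v,str)})
o=ctrl.get_obs(); print(o)
E
```

```text
top {'vfov': 45.401, 'cx': 310.035, 'cy': 195.628, 'R': [[-0.006, -1.0, -0.006], [-0.988, 0.007, -0.153], [0.153, 0.005, -0.988]], 't': [-27.446, 560.132, 1254.3]}
scene {'vfov': 43.682, 'cx': 322.068, 'cy': 195.626, 'R': [[-0.783, -0.622, 0.015], [-0.496, 0.61, -0.618], [0.375, -0.491, -0.786]], 't': [428.94, 323.812, 1401.673]}
{'t': 0.1, 'qpos': array([-1.30299986e+00,  4.23785450e-01,  1.63059652e+00,  2.78577844e-05,
        1.08862058e+00, -1.90260686e-02]), 'qvel': array([ 0.00049027, -0.00134946, -0.00185796, -0.00050252, -0.00024096,
        0.00173038]), 'joint_torque': array([ 9.64908868e-04, -5.45615172e+01, -2.74324304e+01,  6.44647703e-02,
        1.88732432e-02, -1.93962035e-05]), 'ee_pos': array([ 176.6991333 , -598.97594394,  221.97301158]), 'orientation': array([-3.10795696e+00, -4.48776526e-01,  2.36200042e-04]), 'ft_force': array([-1.26238831, -0.14741413,  0.51483327]), 'moment': array([ 0.0125944 ,  0.03158644, -0.03231136]), 'grasp_force': 0.0, 'width': 87.62662567495856}
```

View pics/top0.png

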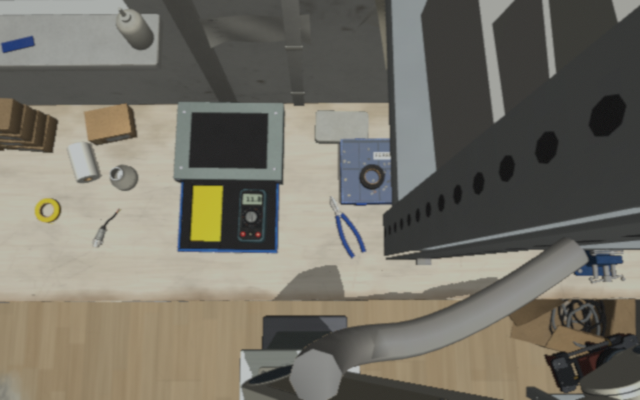

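View pics/scene0.png

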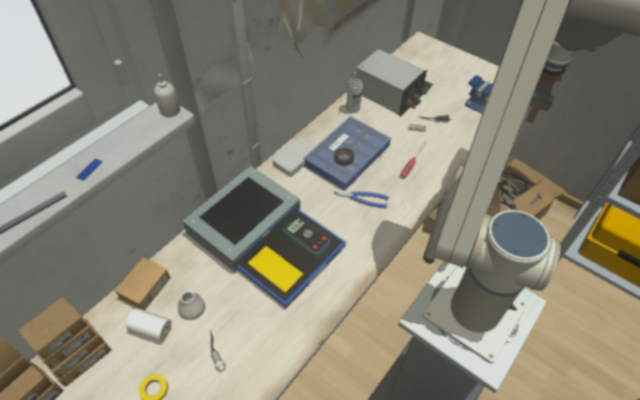

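The top view shows the drawer open at about u 178-279, v 181-252, with the yellow cut-out at about (207,213) and the meter at about (252,215). The pliers are at (348,230) and the arm is well to the right. I'll enlarge both views.

Run:
```python
from h import *
a=cv2.imread('pics/top0.png')[170:260,168:288]; cv2.imwrite('pics/t0c.png',cv2.resize(a,None,fx=6,fy=6,interpolation=cv2.INTER_CUBIC))
```

```text
(no output)
```

View pics/t0c.png

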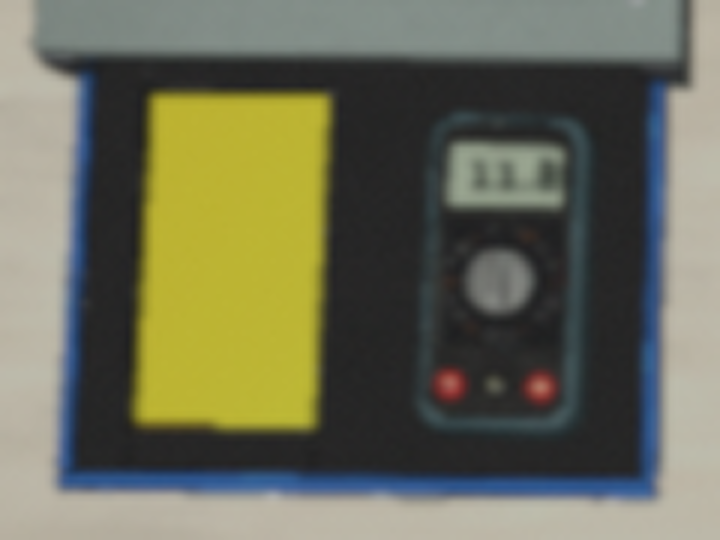

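Crop (6x): yellow corners at (148,92), (332,96), (317,430), (133,426). The meter outline's corners are at (433,112), (590,118), (578,433), (415,427), the knob is at (499,282), and the drawer's front edge runs from (57,488) to (657,496).

```bash
cat >> h.py <<'E'
def cr(pts,z,o=(168,170),s=6,n='top'):
    return np.array([ray(n,(u+.5)/s-.5+o[0],(v+.5)/s-.5+o[1],z)[:2] for u,v in pts])
E
python3 - <<'E'
from h import *
f,cx,cy,R,t=K('top'); print('C',-R.T@t)
def rep(nm,q): print(nm,q.round(1).tolist(),'c',q.mean(0).round(1),'sides',np.linalg.norm(q-np.roll(q,-1,0),axis=1).round(1),'angL',np.arctan2(*(q[0]-q[3])[::-1]).round(4),'angR',np.arctan2(*(q[1]-q[2])[::-1]).round(4))
for z in (10,26): rep('yel%d'%z,cr([(148,92),(332,96),(317,430),(133,426)],z))
rep('met',cr([(433,112),(590,118),(578,433),(415,427)],56))
print('knob',cr([(499,282)],70))
q=cr([(57,488),(657,496)],32); print('front',q,q.mean(0),np.linalg.norm(q[0]-q[1]),np.arctan2(q[0,1]-q[1,1],q[0,0]-q[1,0])-np.pi/2)
q=cr([(32,60),(690,85)],74);print('unit',q)
E
```

```text
C [ 361.88085362  -37.86254693 1324.90734801]
yel10 [[597.7, 298.2], [595.2, 212.3], [440.0, 215.8], [442.4, 300.2]] c [518.8 256.6] sides [ 85.9 155.2  84.4 155.3] angL -0.0129 angR -0.0227
yel26 [[594.8, 294.1], [592.3, 209.3], [439.1, 212.7], [441.4, 296.1]] c [516.9 253.1] sides [ 84.9 153.3  83.4 153.4] angL -0.0129 angR -0.0227
met [[579.4, 158.0], [576.1, 87.4], [435.2, 91.6], [438.3, 163.7]] c [507.3 125.2] sides [ 70.6 141.   72.1 141.2] angL -0.0401 angR -0.0297
knob [[500.89458074 125.53121538]]
front [[413.53841051 327.82518816]
 [408.23733696  58.40611442]] [410.88787373 193.11565129] 269.4712204903565 -0.019673401536565382
unit [[601.03534375 333.93672913]
 [587.60918022  41.43033926]]
```

```bash
cat >> h.py <<'E'
from scipy.spatial.transform import Rotation as Ro
def delta(p,yaw,turnfirst=False):
    """tool-frame shift & turn to get TCP to p, tool down, tool y along world y turned by yaw (mod pi)"""
    o=ctrl.get_obs(); A=Ro.from_rotvec(o['orientation']); best=None
    for k in (0,np.pi):
        T=Ro.from_euler('z',yaw+k)*Ro.from_matrix(np.diag([1,-1,-1]))
        d=(A.inv()*T).as_rotvec()
        if best is None or np.linalg.norm(d)<np.linalg.norm(best[0]): best=(d,T)
    B=best[1] if turnfirst else A
    print('at',np.round(o['ee_pos'],1),'lin',B.inv().apply(np.array(p)-o['ee_pos']).round(1),'turn',best[0].round(4),'t',o['t'],'q',o['qpos'].round(2),'w',round(o['width'],1),'F',o['ft_force'].round(1))
E
python3 -c "
from h import *
delta([507,125,150],-.035);delta([507,125,150],-.035,True)"
```

```text
at [ 176.7 -599.   222. ] lin [ 521.6 -600.9   72.8] turn [-1.400e-03  2.000e-04  3.218e-01] t 0.1 q [-1.3   0.42  1.63  0.    1.09 -0.02] w 87.6 F [-1.3 -0.1  0.5]
at [ 176.7 -599.   222. ] lin [ 304.8 -735.1   72. ] turn [-1.400e-03  2.000e-04  3.218e-01] t 0.1 q [-1.3   0.42  1.63  0.    1.09 -0.02] w 87.6 F [-1.3 -0.1  0.5]
```

```bash
python3 -m pendant '{"grip":[1,1,1,1,1,1,1,1,1,1,1,1],"linear":[[0,0,0],[0,0,0],[0,0,0],[7,-16,0],[13.5,-32.7,0],[13.5,-32.7,0],[13.5,-32.7,0],[13.5,-32.7,0],[13.5,-32.7,0],[13.5,-32.7,0],[13.5,-32.7,0],[13.5,-32.7,0]],"angular":[[0,0,0.107],[0,0,0.107],[0,0,0.107],[0,0,0],[0,0,0],[0,0,0],[0,0,0],[0,0,0],[0,0,0],[0,0,0],[0,0,0],[0,0,0]]}' && python3 -m pendant '{"grip":[1,1,1,1,1,1,1,1,1,1,1,1],"linear":[[13.5,-32.7,0],[13.5,-32.7,0],[13.5,-32.7,0],[13.5,-32.7,0],[13.5,-32.7,0],[13.5,-32.7,0],[13.5,-32.7,0],[13.5,-32.7,0],[13.5,-32.7,0],[13.5,-32.7,0],[13.5,-32.7,0],[7,-16,0]],"angular":[[0,0,0],[0,0,0],[0,0,0],[0,0,0],[0,0,0],[0,0,0],[0,0,0],[0,0,0],[0,0,0],[0,0,0],[0,0,0],[0,0,0]]}'; python3 -c "
from h import *
delta([507,125,150],-.035)"
```

```text
t: 1.1
ee_pos: [301.4, -324.2, 222.5]
orientation: [-3.141, 0.054, 0.0]
ft_force: [0.7, 0.4, 0.9]
width: 87.8
grasp_force: 0.0
t: 2.1
ee_pos: [470.6, 47.3, 222.7]
orientation: [-3.141, 0.051, -0.001]
ft_force: [-0.6, -0.4, -0.2]
width: 88.0
grasp_force: 0.0
at [470.6  47.3 222.7] lin [ 33.8 -78.8  72.7] turn [-0.0007 -0.0006  0.0027] t 2.1 q [0.07 0.2  1.96 0.   0.99 1.68] w 88.0 F [-0.6 -0.4 -0.2]
```

```bash
python3 -m pendant '{"grip":[1,1,1,1,1,1],"linear":[[11,-26,10],[11,-26,20],[11.8,-26.8,30],[0,0,30],[0,0,28],[0,0,0]],"angular":[[0,0,0],[0,0,0],[0,0,0],[0,0,0],[0,0,0],[0,0,0]]}'
python3 - <<'E'
from h import *
delta([507,125,58],-.035)
save('scene','s1.png'); a=cv2.imread('pics/s1.png')[180:310,180:360]; cv2.imwrite('pics/s1c.png',cv2.resize(a,None,fx=4.4,fy=4.4,interpolation=cv2.INTER_CUBIC))
a=cv2.imread('pics/scene0.png')[180:310,180:360]; cv2.imwrite('pics/s0c.png',cv2.resize(a,None,fx=4.4,fy=4.4,interpolation=cv2.INTER_CUBIC))
c,s=np.cos(-.035),np.sin(-.035)
print('met pred (crop px)',[tuple(int(4.4*(w-180)) for w in proj('scene',[507+c*x-s*y,125+s*x+c*y,56])) for x,y in((72,37),(72,-37),(-72,-37),(-72,37))],[4.4*(w-180) for w in proj('scene',[507,125,70])])
E
```

```text
t: 2.6
ee_pos: [502.1, 121.4, 100.0]
orientation: [3.139, -0.052, -0.014]
ft_force: [-1.7, 0.1, -0.5]
width: 88.1
grasp_force: 0.0
at [502.1 121.4 100. ] lin [ 5.1 -3.8 42. ] turn [0.0023 0.009  0.0019] t 2.6 q [0.21 0.45 1.94 0.   0.76 1.82] w 88.1 F [-1.7  0.1 -0.5]
met pred (crop px) [(443, 213), (516, 147), (675, 261), (603, 332)] [np.float64(558.482027249846), np.float64(225.3900851832666)]
```

View pics/s0c.png

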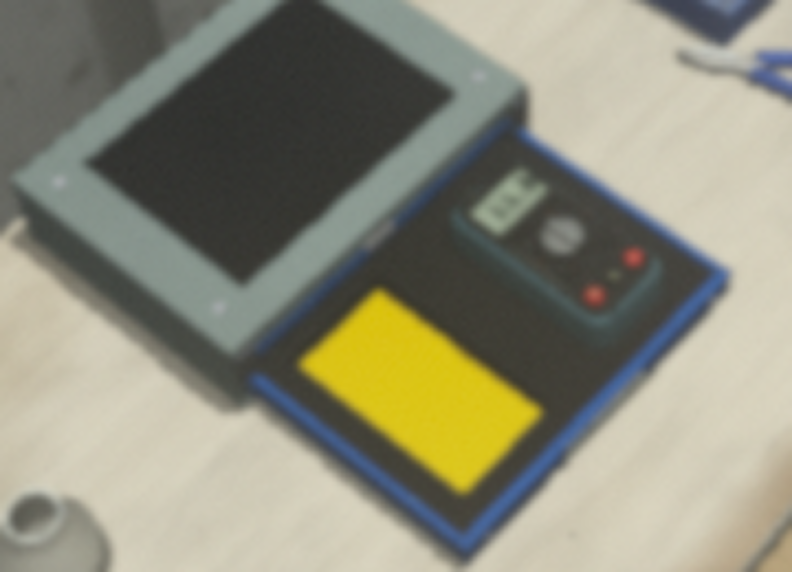

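View pics/s1c.png

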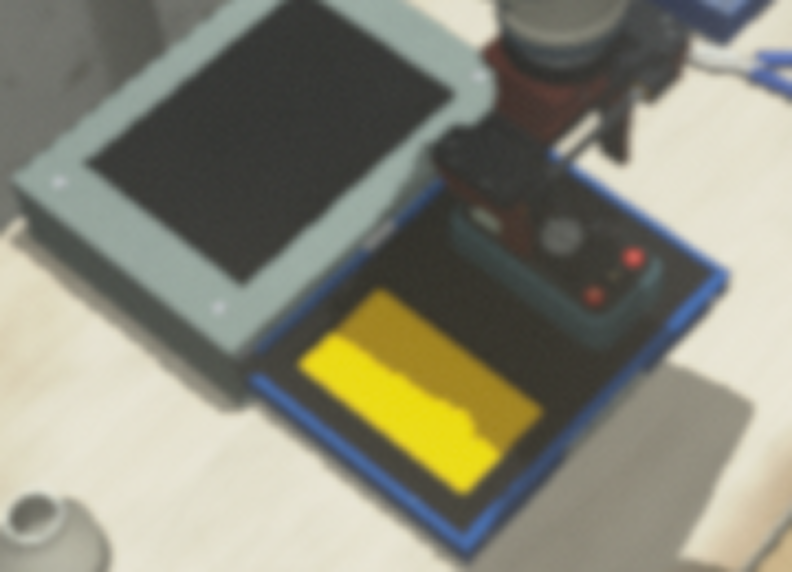

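Scene crops: the knob is at (562,236) against (558,225) predicted, and the body outline agrees with the prediction. The open fingers straddle the meter. I'll check the knob and the cut-out from this view too.

Run:
```python
from h import *
o=(180,180)
for z in (56,63,70): print(z,cr([(562,236)],z,o,4.4,'scene'))
for z in (10,26):
    q=cr([(380,288),(545,411),(464,496),(297,366)],z,o,4.4,'scene');print(q.round(1).tolist(),q.mean(0),np.linalg.norm(q-np.roll(q,-1,0),axis=1))
print('front corners',cr([(465,545),(730,272)],32,o,4.4,'scene'))
print('meter left-right ext',cr([(453,210),(600,322),(662,264)],56,o,4.4,'scene'))
```

```text
56 [[507.53795855 122.60234375]]
63 [[504.50932934 126.19054061]]
70 [[501.48070012 129.77873747]]
[[597.5, 211.2], [447.6, 213.7], [448.4, 294.4], [599.0, 292.0]] [523.12790733 252.82100756] [149.97743477  80.66159603 150.58984683  80.75786021]
[[589.7, 218.0], [441.6, 220.5], [442.5, 300.1], [591.2, 297.8]] [516.25900317 259.10828885] [148.11068047  79.65760912 148.71546989  79.7526751 ]
front corners [[417.56057909 327.4015137 ]
 [409.99441213  60.83833183]]
meter left-right ext [[578.90033478 153.00268993]
 [444.85702582 159.33699067]
 [441.01197188  97.74965019]]
```

```bash
python3 -m pendant '{"grip":[1,1,1],"linear":[[1,0,0],[0,0,0],[0,0,0]],"angular":[[0,0,0],[0,0,0],[0,0,0]]}'; python3 -c "
from h import *
delta([507,125,46],-.035)"
```

```text
t: 2.9
ee_pos: [508.3, 121.6, 106.7]
orientation: [-3.14, 0.055, -0.005]
ft_force: [-0.2, 0.4, -0.2]
width: 88.0
grasp_force: 0.0
at [508.3 121.6 106.7] lin [-1.6 -3.3 60.7] turn [-0.0008 -0.0032  0.0002] t 2.9 q [0.21 0.45 1.93 0.   0.76 1.82] w 88.0 F [-0.2  0.4 -0.2]
```

```bash
python3 -m pendant '{"grip":[1,1,1,1,1,1,1],"linear":[[-1.6,-3.3,0],[0,0,15],[0,0,15],[0,0,15],[0,0,10],[0,0,5],[0,0,0]],"angular":[[0,0,0],[0,0,0],[0,0,0],[0,0,0],[0,0,0],[0,0,0],[0,0,0]]}'; python3 -c "
from h import *
delta([507,125,45],-.035)"
```

```text
t: 3.48
ee_pos: [505.0, 124.9, 44.4]
orientation: [3.141, -0.054, -0.002]
ft_force: [0.0, 0.8, 0.5]
width: 87.9
grasp_force: 0.0
at [505.  124.9  44.4] lin [ 2.  -0.1 -0.6] turn [0.0002 0.001  0.0007] t 3.4833 q [0.22 0.55 1.96 0.   0.63 1.82] w 87.9 F [0.  0.8 0.5]
```

```bash
python3 -m pendant '{"grip":[1,0.5,0,-1,-1,-1,-1,-1],"linear":[[1,0,-1],[0,0,0],[0,0,0],[0,0,0],[0,0,0],[0,0,0],[0,0,0],[0,0,0]],"angular":[[0,0,0],[0,0,0],[0,0,0],[0,0,0],[0,0,0],[0,0,0],[0,0,0],[0,0,0]]}'; python3 -c "
from h import *
delta([507,125,45],-.035)"
```

```text
t: 4.15
ee_pos: [506.9, 125.1, 46.4]
orientation: [-3.141, 0.054, -0.002]
ft_force: [-0.1, 1.4, 6.6]
width: 69.6
grasp_force: 30.1
at [506.9 125.1  46.4] lin [0.1 0.1 1.4] turn [-0.0004 -0.0011  0.0008] t 4.15 q [0.22 0.55 1.95 0.   0.64 1.82] w 69.6 F [-0.1  1.4  6.6]
```

```bash
python3 -m pendant '{"grip":[-1,-1,-1,-1,-1],"linear":[[0,0,-4],[0,0,-6],[0,0,-6],[0,0,-4],[0,0,0]],"angular":[[0,0,0],[0,0,0],[0,0,0],[0,0,0],[0,0,0]]}'
python3 - <<'E'
from h import *
delta([507,125,45],-.035)
save('scene','s2.png'); a=cv2.imread('pics/s2.png')[180:310,180:360]; cv2.imwrite('pics/s2c.png',cv2.resize(a,None,fx=4.4,fy=4.4,interpolation=cv2.INTER_CUBIC))
E
```

```text
t: 4.57
ee_pos: [506.9, 125.0, 66.8]
orientation: [-3.141, 0.054, -0.002]
ft_force: [1.1, 0.7, -4.5]
width: 69.1
grasp_force: 29.5
at [506.9 125.   66.8] lin [ 0.1  0.  21.8] turn [-0.0003 -0.0012  0.0008] t 4.5667 q [ 0.22  0.51  1.95 -0.    0.68  1.82] w 69.1 F [ 1.1  0.7 -4.5]
```

View pics/s2c.png

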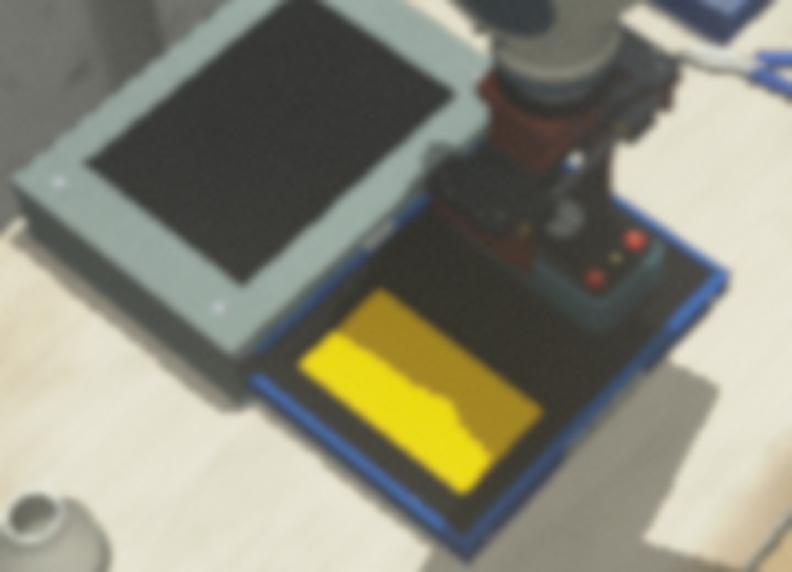

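The meter has lifted with the gripper: the jacks moved up from (634,258) to (635,240), about 20 mm. I'll carry it over to the cut-out.

```bash
python3 -c "
from h import *
delta([520,254.5,66.8],-.019)"
```

```text
at [506.7 125.   66.4] lin [   8.9 -129.9   -0.3] turn [-0.0002 -0.001  -0.0152] t 4.6167 q [ 0.22  0.52  1.95 -0.    0.68  1.82] w 69.4 F [ 0.4 -0.8 -3.9]
```

```bash
python3 -m pendant '{"grip":[-1,-1,-1,-1,-1,-1,-1,-1,-1,-1],"linear":[[0.5,-8,0],[1,-15,0],[1.4,-20,0],[1.5,-22,0],[1.5,-22,0],[1.4,-20,0],[1,-15,0],[0.6,-8,0],[0,0,0],[0,0,0]],"angular":[[0,0,0],[0,0,0],[0,0,-0.005],[0,0,-0.005],[0,0,-0.005],[0,0,0],[0,0,0],[0,0,0],[0,0,0],[0,0,0]]}'
python3 - <<'E'
from h import *
delta([520,254.5,66.8],-.019)
save('scene','s3.png'); a=cv2.imread('pics/s3.png')[180:310,180:360]; cv2.imwrite('pics/s3c.png',cv2.resize(a,None,fx=4.4,fy=4.4,interpolation=cv2.INTER_CUBIC))
E
```

```text
t: 5.45
ee_pos: [518.4, 254.5, 65.5]
orientation: [3.141, -0.029, -0.001]
ft_force: [-1.1, 0.9, -3.3]
width: 69.3
grasp_force: 29.5
at [518.4 254.5  65.5] lin [ 1.6 -0.  -1.3] turn [0.0005 0.0007 0.0005] t 5.45 q [ 0.44  0.58  1.82 -0.    0.74  2.03] w 69.3 F [-1.1  0.9 -3.3]
```

View pics/s3c.png

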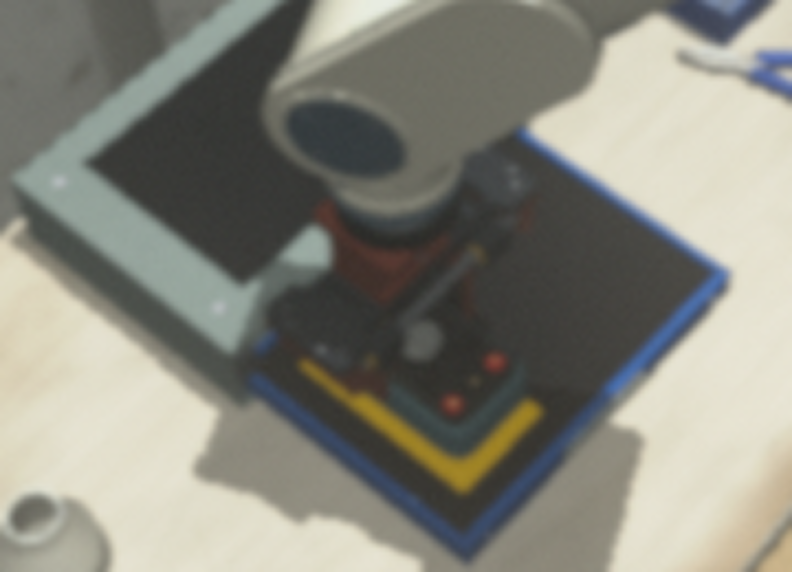

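The meter is held above the cut-out, with an even yellow margin along its near edges. I'll lower it.

```bash
python3 -m pendant '{"grip":[-1,-1,-1,-1,-1,-1,-1,-1,-1],"linear":[[0.8,0,5],[0,0,8],[0,0,6],[0,0,4],[0,0,3],[0,0,3],[0,0,3],[0,0,2],[0,0,0]],"angular":[[0,0,0],[0,0,0],[0,0,0],[0,0,0],[0,0,0],[0,0,0],[0,0,0],[0,0,0],[0,0,0]]}'; python3 -c "
from h import *
delta([520,254.5,30],-.019)"
```

```text
t: 6.25
ee_pos: [519.4, 254.6, 31.5]
orientation: [3.141, -0.03, -0.001]
ft_force: [0.0, 0.4, -3.9]
width: 69.3
grasp_force: 29.5
at [519.4 254.6  31.5] lin [0.6 0.1 1.5] turn [ 0.0002  0.0005 -0.0001] t 6.25 q [ 0.44  0.63  1.83 -0.    0.68  2.03] w 69.3 F [ 0.   0.4 -3.9]
```

```bash
python3 -m pendant '{"grip":[-1,0.5,1,1,1,1,1,1,1],"linear":[[0,0,1],[0,0,0],[0,0,0],[0,0,0],[0,0,-10],[0,0,-25],[0,0,-35],[0,0,-35],[0,0,-15]],"angular":[[0,0,0],[0,0,0],[0,0,0],[0,0,0],[0,0,0],[0,0,0],[0,0,0],[0,0,0],[0,0,0]]}'; python3 -c "
from h import *
delta([350,197,150],-.019)"
```

```text
t: 7.0
ee_pos: [521.7, 255.6, 156.2]
orientation: [-3.139, 0.03, -0.009]
ft_force: [0.6, 1.1, -0.2]
width: 87.9
grasp_force: 0.0
at [521.7 255.6 156.2] lin [-170.6   61.9    5. ] turn [-0.0029 -0.0059 -0.0001] t 7.0 q [ 0.44  0.44  1.78 -0.    0.91  2.03] w 87.9 F [ 0.6  1.1 -0.2]
```

```bash
python3 -m pendant '{"grip":[0,-1,-1,-1,-1,-1,-1],"linear":[[-20,9,0],[-30,13,0],[-30,13,0],[-30,13,0],[-25,10,0],[-15,6,0],[0,0,0]],"angular":[[0,0,0],[0,0,0],[0,0,0],[0,0,0],[0,0,0],[0,0,0],[0,0,0]]}'
python3 - <<'E'
from h import *
delta([370,194,15],-.019)
save('scene','s4.png');save('top','t4.png'); a=cv2.imread('pics/s4.png')[180:310,180:360]
b=cv2.imread('pics/t4.png')[170:260,168:288]
a=cv2.resize(a,(400,289),interpolation=cv2.INTER_CUBIC);b=cv2.resize(b,(385,289),interpolation=cv2.INTER_CUBIC);cv2.imwrite('pics/m4.png',np.hstack([a,b]))
E
```

```text
t: 7.58
ee_pos: [365.0, 192.1, 151.4]
orientation: [3.141, -0.03, -0.003]
ft_force: [0.4, 0.5, 0.5]
width: 44.7
grasp_force: 0.0
at [365.  192.1 151.4] lin [  5.2  -2.1 136.4] turn [0.0008 0.0017 0.0001] t 7.5833 q [0.46 0.23 2.13 0.   0.78 2.05] w 44.7 F [0.4 0.5 0.5]
```

View pics/m4.png

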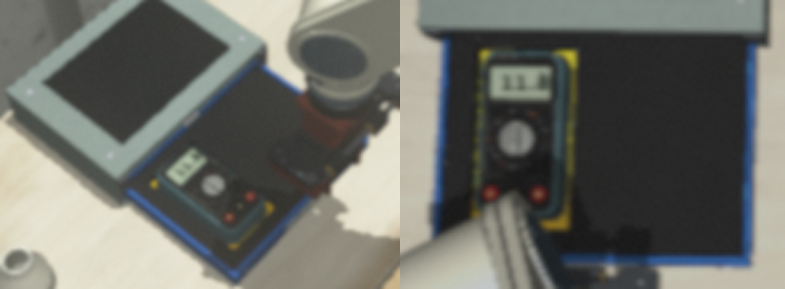

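The meter sits inside the cut-out: in the top view (right panel) it is at about u 480-570, with yellow showing round it. Next I'll bring the shut fingers down in front of the panel.

```bash
python3 -m pendant '{"grip":[-1,-1,-1,-1,-1,-1,-1,-1],"linear":[[5,-2,20],[0,0,30],[0,0,30],[0,0,25],[0,0,15],[0,0,10],[0,0,4],[0,0,0]],"angular":[[0,0,0],[0,0,0],[0,0,0],[0,0,0],[0,0,0],[0,0,0],[0,0,0],[0,0,0]]}'; python3 -c "
from h import *
delta([594,190,17],-.019)"
```

```text
t: 8.35
ee_pos: [374.1, 195.7, 16.4]
orientation: [3.141, -0.03, -0.0]
ft_force: [0.6, 0.4, 0.9]
width: 0.4
grasp_force: 0.0
at [374.1 195.7  16.4] lin [220.    1.5  -0.7] turn [ 0.0001  0.0003 -0.0002] t 8.35 q [0.45 0.53 2.17 0.   0.44 2.04] w 0.4 F [0.6 0.4 0.9]
```

```bash
python3 -m pendant '{"grip":[-1,-1,-1,-1,-1,-1,-1,-1,-1,-1,-1,-1],"linear":[[8,0,0],[8,0,0],[4,0,0],[4,0,0],[6,0,0],[8,0,0],[8,0,0],[8,0,0],[8,0,0],[8,0,0],[8,0,0],[8,0,0]],"angular":[[0,0,0],[0,0,0],[0,0,0],[0,0,0],[0,0,0],[0,0,0],[0,0,0],[0,0,0],[0,0,0],[0,0,0],[0,0,0],[0,0,0]]}'; python3 -c "
from h import *
delta([594,191,17],-.019)"
```

```text
t: 9.35
ee_pos: [458.4, 193.3, 17.1]
orientation: [3.141, -0.031, -0.004]
ft_force: [-5.7, -0.5, 5.5]
width: 0.2
grasp_force: 2.7
at [458.4 193.3  17.1] lin [135.6  -0.3  -0.3] turn [ 0.0009  0.0028 -0.0005] t 9.35 q [0.37 0.59 2.01 0.   0.55 1.96] w 0.2 F [-5.7 -0.5  5.5]
```

```bash
python3 -m pendant '{"grip":[-1,-1,-1,-1,-1,-1,-1,-1,-1,-1,-1,-1],"linear":[[8,0,0],[8,0,0],[8,0,0],[8,0,0],[8,0,0],[8,0,0],[8,0,0],[8,0,0],[8,0,0],[8,0,0],[8,0,0],[8,0,0]],"angular":[[0,0,0],[0,0,0],[0,0,0],[0,0,0],[0,0,0],[0,0,0],[0,0,0],[0,0,0],[0,0,0],[0,0,0],[0,0,0],[0,0,0]]}'; python3 -c "
from h import *
delta([594,191,17],-.019)"
```

```text
t: 10.35
ee_pos: [554.3, 191.4, 17.1]
orientation: [3.141, -0.03, -0.005]
ft_force: [-5.5, -0.5, 4.5]
width: 0.6
grasp_force: 2.7
at [554.3 191.4  17.1] lin [39.7 -0.4 -0.1] turn [ 0.0009  0.0033 -0.0004] t 10.35 q [0.31 0.67 1.81 0.   0.67 1.9 ] w 0.6 F [-5.5 -0.5  4.5]
```

```bash
python3 -m pendant '{"grip":[-1,-1,-1,-1,-1,-1],"linear":[[4,0,0],[4,0,0],[4,0,0],[4,0,0],[4,0,0],[0,0,0]],"angular":[[0,0,0],[0,0,0],[0,0,0],[0,0,0],[0,0,0],[0,0,0]]}'; python3 -m pendant '{"grip":[-1,-1,-1,-1],"linear":[[2,0,0],[2,0,0],[2,0,0],[0,0,0]],"angular":[[0,0,0],[0,0,0],[0,0,0],[0,0,0]]}'
```

```text
t: 10.85
ee_pos: [575.2, 191.1, 16.9]
orientation: [3.141, -0.03, -0.002]
ft_force: [-2.1, -1.2, 1.6]
width: 0.5
grasp_force: 1.1
t: 11.18
ee_pos: [579.8, 191.1, 16.8]
orientation: [3.141, -0.03, -0.005]
ft_force: [-5.6, -1.6, 3.3]
width: 0.7
grasp_force: 2.7
```

```bash
python3 -m pendant '{"grip":[-1,-1,-1,-1],"linear":[[2,0,0],[2,0,0],[1,0,0],[0,0,0]],"angular":[[0,0,0],[0,0,0],[0,0,0],[0,0,0]]}'; python3 -m pendant '{"grip":[-1,-1,-1,-1],"linear":[[1,0,0],[1,0,0],[1,0,0],[0,0,0]],"angular":[[0,0,0],[0,0,0],[0,0,0],[0,0,0]]}'
```

```text
t: 11.52
ee_pos: [585.3, 191.0, 16.8]
orientation: [3.141, -0.03, -0.003]
ft_force: [-4.5, -2.1, 2.8]
width: 0.6
grasp_force: 2.3
t: 11.85
ee_pos: [588.6, 190.9, 16.8]
orientation: [3.141, -0.03, -0.002]
ft_force: [-5.1, -1.9, 1.9]
width: 0.2
grasp_force: 2.0
```

```bash
for i in 1 2 3; do python3 -m pendant '{"grip":[-1,-1,-1,-1],"linear":[[1,0,0],[1,0,0],[1,0,0],[0,0,0]],"angular":[[0,0,0],[0,0,0],[0,0,0],[0,0,0]]}' | egrep 'ee_pos|ft'; done
```

```text
ee_pos: [590.3, 190.9, 16.7]
ft_force: [-10.8, -2.4, 7.8]
ee_pos: [590.0, 190.8, 16.8]
ft_force: [-21.5, -0.6, 18.0]
ee_pos: [589.7, 190.7, 16.8]
ft_force: [-33.5, 1.8, 27.1]
```

```bash
python3 -m pendant '{"grip":[-1,-1,-1,-1,-1,-1,-1,-1],"linear":[[-9,0,0],[-10,0,0],[-20,0,0],[-30,0,-20],[-40,0,-30],[-40,0,-30],[-20,0,0],[0,0,0]],"angular":[[0,0,0],[0,0,0],[0,0,0],[0,0,0],[0,0,0],[0,0,0],[0,0,0],[0,0,0]]}'
python3 - <<'E'
from h import *
save('scene','s5.png');save('top','t5.png'); a=cv2.imread('pics/s5.png')[180:310,180:360]
b=cv2.imread('pics/t5.png')[90:220,165:295]
a=cv2.resize(a,(415,300),interpolation=cv2.INTER_CUBIC);b=cv2.resize(b,(300,300),interpolation=cv2.INTER_CUBIC);cv2.imwrite('pics/m5.png',np.hstack([a,b]))
E
```

```text
t: 13.52
ee_pos: [439.7, 194.0, 87.9]
orientation: [-3.141, 0.028, -0.001]
ft_force: [-0.4, -0.1, -0.4]
width: 0.4
grasp_force: 0.0
```

View pics/m5.png

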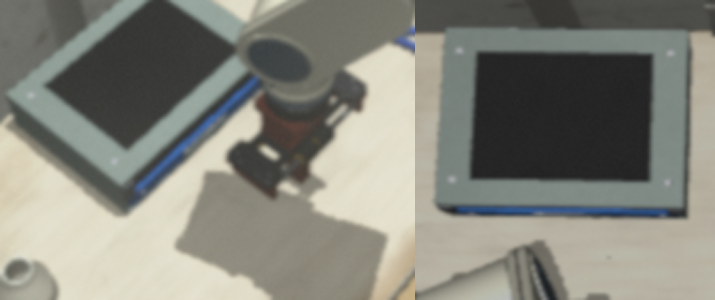

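The scene panel shows the blue front lying in the plane of the unit's face, and the top panel shows only a thin blue strip at about row 211 below the unit's edge. I'll check numerically that it is flush.

Run:
```python
from h import *
b=cv2.imread('pics/t5.png').astype(int); b0=cv2.imread('pics/top0.png').astype(int)
for u in (205,230,255): print(u,[(v,b[v,u].tolist()) for v in range(174,188)])
for u in (205,255): print('open',u,[(v,b0[v,u].tolist()) for v in range(246,256)])
for u in (230,):
  for v in(178,179,180,181,182,183,184): print(v,[ (z,ray('top',u,v,z)[0].round(1)) for z in(6,32,74)])
```

```text
205 [(174, [132, 137, 127]), (175, [131, 137, 127]), (176, [132, 137, 127]), (177, [131, 136, 125]), (178, [120, 122, 111]), (179, [111, 91, 75]), (180, [133, 85, 51]), (181, [136, 84, 46]), (182, [98, 65, 43]), (183, [99, 98, 96]), (184, [146, 158, 160]), (185, [163, 177, 181]), (186, [165, 181, 184]), (187, [165, 180, 183])]
230 [(174, [134, 140, 129]), (175, [134, 139, 128]), (176, [133, 138, 128]), (177, [131, 137, 126]), (178, [122, 125, 116]), (179, [108, 96, 82]), (180, [131, 86, 55]), (181, [139, 91, 60]), (182, [114, 92, 78]), (183, [100, 102, 101]), (184, [133, 143, 148]), (185, [153, 167, 173]), (186, [159, 174, 180]), (187, [161, 176, 181])]
255 [(174, [134, 139, 128]), (175, [133, 139, 128]), (176, [133, 139, 128]), (177, [133, 138, 128]), (178, [128, 133, 122]), (179, [112, 109, 99]), (180, [118, 86, 65]), (181, [127, 80, 47]), (182, [102, 63, 36]), (183, [80, 68, 61]), (184, [109, 116, 118]), (185, [145, 157, 161]), (186, [156, 170, 175]), (187, [156, 171, 176])]
open 205 [(246, [38, 38, 38]), (247, [42, 39, 39]), (248, [78, 54, 41]), (249, [128, 79, 46]), (250, [148, 
[... 214 characters left out ...]
6, 40]), (250, [132, 82, 47]), (251, [143, 89, 51]), (252, [136, 110, 98]), (253, [158, 165, 164]), (254, [170, 185, 185]), (255, [171, 187, 187])]
178 [(6, np.float64(617.4)), (32, np.float64(612.3)), (74, np.float64(604.2))]
179 [(6, np.float64(614.5)), (32, np.float64(609.5)), (74, np.float64(601.5))]
180 [(6, np.float64(611.7)), (32, np.float64(606.7)), (74, np.float64(598.8))]
181 [(6, np.float64(608.8)), (32, np.float64(603.9)), (74, np.float64(596.1))]
182 [(6, np.float64(606.0)), (32, np.float64(601.1)), (74, np.float64(593.4))]
183 [(6, np.float64(603.1)), (32, np.float64(598.3)), (74, np.float64(590.7))]
184 [(6, np.float64(600.2)), (32, np.float64(595.5)), (74, np.float64(588.0))]
```

The panel face comes out at x of about 602-604 and the unit face at about 602, so the drawer is flush. It also stopped hard at 33 N. I'm handing in.

```bash
python3 -c "
from workcell import ctrl
print(ctrl.close_job())"
```

```text
the job is handed in; nothing more can be done
None
```

The job is handed in: the meter sits in its cut-out and the drawer is pushed home against its stop, flush with the unit in the last picture; the arm never went near the pliers or the screwdriver, and I did not see the judge's verdict.

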